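# Latch the leak-test chamber

### The job

Close up the green leak-test chamber: swing its wire bail over and hook it under the lip of the brass keeper on the lid, then press the red-marked lever down firmly onto its rubber stop so that the lid is drawn tight and stays latched. Do not ram the lever into the stop: its height is not known exactly, so feel for it. Leave the tools lying around on the bench where they are.

Things in the scene. Friction and masses are not known exactly. Their poses are not given: they have to be found in the camera images.
- chamber: Green metal box, 168 x 100 mm, 85 mm high, on a dark flange (190 x 130 x 8 mm) bolted to the bench; does not move. Origin on the bench straight under the lever's pivot; x along the box towards the lid end, y along the latch's pivots, z up. The box spans x -115 to +53 mm, y +-50 mm. The latch sits on its top face, in the plane y = 0.
- lever_pivot (a point): Axis of the lever, 101 mm above the bench (16 mm above the chamber's top), parallel to the chamber's y; point axes as the chamber's.
- lever (a joint): Angle of the lever, a steel bar 16 to 22 mm wide, 6 mm thick, 76 mm from pivot to tip. 0: level, pointing to the chamber's -x (away from the lid); 1.57: upright; limit 1.95. Starts half raised; stays where left (0.06 N m). With the bail hooked the pull starts near 1 rad and needs up to 13 N near the tip; past dead centre (0.16) it is drawn down onto the stop. Home: -0.16 to 0.09.
- lever_thumb (a point): Middle of the lever's red upper face, 62 mm from the pivot and 3 mm off the lever's centre line: where to press. This face looks to the lid when the lever stands upright and up when it is down.
- stop: Brass block 22 x 26 x 4 mm on the chamber's top, 55 mm behind the pivot, with a black rubber pad 14 mm across that takes the lever's underside. Origin under the block. A screw sets the pad's top anywhere from 5 to 17 mm above the chamber's top (lever's underside at joint 0: 13 mm); this is not measured. Firm is 10 to 20 N; over 30 N harms it.
- bail_pin (a point): Pin on which the bail swings, in the lever 16 mm from its pivot towards the tip and 2.5 mm below its centre line (on the side away from the red face); it moves with the lever.
- bail (a joint): Angle of the wire bail relative to the lever. Lever angle + bail angle is its lean in the world: 0 level towards the lid, -1.57 upright, about -2 leaning back, where it rests at the start against a tang (bail angle -3.1). It swings freely and falls to the lid side once past upright.
- bail_bar (a point): Middle of the bail's cross bar, 83 mm from the pin. The bar is 8 mm thick, parallel to the chamber's y; two 4 mm wires run 15.5 mm either side of the middle, and outside them brass rollers, 12 mm across, end 26 mm either side of the middle: the bar can be pinched by these ends (52 mm) and turns between the fingers.
- lid (a joint): Angle of the aluminium end lid (100 wide, 73 high, 17 mm thick), hinged along its lower edge 12 mm above the bench at the chamber's +x end. 0: shut metal to metal. The gasket pushes it ajar to about 0.08, some 7 mm at the keeper, at about 7 N per mm there. Latched it reads about 0.02.
- keeper_seat (a point): Where the bar's middle lies when hooked, on the brass keeper on the lid's top edge; axes as the lid's (x outwards, z up). A level tongue, 18 mm wide, lies 4 mm below this point, from 11 mm behind to 21 mm in front of it. Behind it stands the lip, leaning out over it.
- lip_tip (a point): Tip of the keeper's lip, a plate 3 mm thick and 18 mm wide, 11 mm above the seat and about straight over it. The bar has to be carried over it, lowered at least 5 mm further out onto the tongue, then drawn back under it. At the start the lever stands too far back for that: pulling the bar outwards draws the lever forward with it (about 4 N).
- mandrel: Maple mandrel, tapered rod 150 mm long, 22 mm thick, lying. Bystander.
- bone_folder: Bone folder, flat ivory-coloured, 150 x 22 x 5 mm. Bystander.
- tweezers: Brass tweezers, 120 mm long. Bystander.
- feed: Grey ebonite pen feed, 45 mm long. Bystander.
- torch: Nickel-plated pocket torch, 109 mm long, 36 mm head. Bystander.
- nib_jar: Glass jar with brass cap, 52 mm across, 60 mm high. Bystander.
- parts_tray: Wooden tray, 100 x 150 x 18 mm. Bystander.
There are look-alikes about, which are no part of the job. What is shaped like the chamber but blue or purple is not meant.

How it is judged (in metres and radians):
On the way, in this order (a step that is already met when the one before it is completed fails the run):
1. the bail's bar lies on the keeper's tongue, below the tip of the lip and in front of it (x of bail_bar in the frame of keeper_seat between -0.004 and 0.018 m and z of bail_bar in the frame of keeper_seat between -0.004 and 0.004 m), for 0.2 s.
2. the lever is pressed firmly (more than 8 N) onto its stop, with the bail hooked and the lid drawn tight (contact force between stop and anything else above 8 N and value of joint lever below 0.12 rad and value of joint lid below 0.03 rad and x of bail_bar in the frame of keeper_seat between -0.004 and 0.005 m and z of bail_bar in the frame of keeper_seat between -0.004 and 0.004 m), for 0.2 s.
At the end, for the whole second after the job is handed in: The lever is down past dead centre (below 0.12 rad) and at rest, the lid is drawn to below 0.03 rad (under 3 mm open at the keeper), and the bail's bar lies under the keeper's lip within 4 to 5 mm of its seat (value of joint lever below 0.12 rad and value of joint lid below 0.03 rad and x of bail_bar in the frame of keeper_seat between -0.004 and 0.005 m and z of bail_bar in the frame of keeper_seat between -0.004 and 0.004 m and velocity of joint lever between -0.1 and 0.1 rad/s); the robot touches nothing.
It fails at once if the stop is loaded with more than 30 N (contact force between stop and anything else above 30 N).
It fails at once if a tool, jar or tray on the bench is shifted by more than 30 mm (distance of any of mandrel, bone_folder, tweezers, feed, torch, nib_jar, parts_tray from where it was at the start of the episode above 0.03 m).
It also fails if it takes over 72 s, if anything falls off the work surface, if the arm or the gripper's body presses on something with over 40 N, if the wrist force passes 120 N, or if a joint passes its speed limit or range.

### The arm

A 6-joint arm with a two-finger parallel gripper is mounted at the origin on the work surface. World frame = base frame: x ahead of the robot, y to its left, z up, the work surface at z = 0. Lengths are in mm, angles in rad, forces in N, time in s.
With the tool pointing down it reaches from about 275 to 1000 mm from the base axis. Payload 8.4 kg.
Tool frame: the origin (TCP) lies on the mounting face of the last link; the fingertips stand 173 mm ahead of it and the grasp point (between the pads) lies 155 mm ahead of it; z points along the fingers, y is the line along which they close (so a half turn about z gives the same grasp; the last joint's range is limited). The gripper opens to 85 mm and grips with 20 to 120 N. Pads are 22 mm wide; open, the fingers measure 114 mm over their backs; the gripper's body (76 mm by 85 mm) begins 54 mm behind the grasp point. The pads swing forward as they close: fully open they stand 13 mm farther back than shut.
Start: joints at [-1.266, 0.353, 1.633, -0, 1.155, -0.002], TCP at [188.755, -595.82, 404.681] pointing down, gripper open.
Joint ranges: [-2.63, 2.63], [-0.92, 2.1], [0.06, 2.66], [-1.3, 4.44], [0, 2.69], [-3.02, 3.02]. Speed limits (rad/s): [2.22, 2.22, 2.79, 3.14, 3.14, 3.14].

### API

Orientations are given as [roll, pitch, yaw] about the fixed x, y, z axes, in that order (R = Rz(yaw) Ry(pitch) Rx(roll)).
In Python, from rig import r gives the robot as it stands.
- The arm moves only by the tool apply_moves, never from a script. Its argument "deltas" is a list of rows, each an object with "claw": the gripper command: -1 is fully open, 1 is shut, values between are in proportion; "delta_pos": the shift along the tool's x, y, z in cm, a list of three; "yaw": the turn about the tool's z in rad. In form: [{"claw": claw, "delta_pos": [tx, ty, tz], "yaw": yaw}, ...]. A call has 1 to 8 rows; each row shifts and turns the commanded pose from where the row before left it, along the tool's axes as they then stand; what a row does not reach is not made up. A row lasts 1/8 s, in which the tool goes at most 62.5 mm and 10.7 degrees, less where a joint would pass 70% of its speed; a pose out of reach is approached as far as the arm can. A call with a gripper value outside its range is refused whole. The fingers move at their own pace and stop on an object; "grip_force" is the grip in N (left out, the last holds). Time passes only in rows, so rows that do not move let the fingers close. It gives the time, the measured TCP pose, the force, the opening and the grip force at its end, in the units of the state.
- r.sense(): the state, without advancing time (a new reading comes with each control period).
- r.grab_frame(name): name is "side" or "top" or "wrist"; returns a dict with "img" (480x640x3 uint8, blue, green, red), "z_map" (480x640 float32, mm along the optical axis (not along the pixel's ray), 0 where there is no reading), "fx", "fy", "cx", "cy" (pixels), "eye" and "rotation" of the camera in the world; the wrist camera has in their place "T_tool_cam" (4x4, takes a point from camera to tool coordinates, whose origin is the TCP and whose axes are the flange's). Camera axes: x right, y up, looking along -z (the intrinsics and any distortion apply to the point x, -y, -z); pixel columns grow to the right and rows downward; lengths in mm; the calibration is good to about 2 mm. A picture is of the moment at which its call begins: read the wrist's pose just before it.
- r.sign_off(): hands the job in; it is judged then, once.
The state is a dict: "clock": time; "qpos": joint angles; "qvel": joint speeds; "joint_efforts": joint torques, N m; "eef_pos": TCP position; "tcp_rot": TCP orientation; "contact_force": force on the tool from outside, world axes, zero at the start; "wrist_torque": the same for the moment, N m; "opening": opening from 0.0 (shut) to 1.0 (fully open); "grasp_force": force on a finger pad.
Only numpy, scipy, OpenCV 4.12 (cv2) and the standard library are available. Lean on these libraries where they do the work, as an engineer would, in place of code of your own. Each camera call takes 0.05 s, during which the arm holds its last target. There are 200 camera calls.

## Working session

There is one attempt and no reset: what is moved stays moved. The work goes in short steps, Python scripts to look and compute and a tool call to move; the robot and the scene stay as the last step left them, time stands still between calls to the robot, and variables do not carry over. Pictures are saved under pics/ and viewed, at most 10 in all, crops included, and the job is handed in when it is done.

Besides the shell and the picture viewer there is one more tool, called after "Request:" by a JSON object that holds its "api" and its "payload", one argument or row to a line. apply_moves: Moves the arm, as the interface text tells. Its arguments: {"type":"object","properties":{"deltas":{"type":"array"},"grip_force":{"type":"number"}},"required":["deltas"]}

```bash
ls; mkdir -p pics; cat > h.py <<'E'
import numpy as np, cv2, pickle
from scipy.spatial.transform import Rotation as R
from rig import r
def snap(n,f):
    s=r.sense(); d=r.grab_frame(n); d['s']=s
    pickle.dump(d,open(f'pics/{f}.pkl','wb')); cv2.imwrite(f'pics/{f}.png',d['img']); return d
def load(f): return pickle.load(open(f'pics/{f}.pkl','rb'))
def cam(d):
    if 'eye' in d: return np.array(d['eye']),np.array(d['rotation'])
    s=d['s'];T=np.array(d['T_tool_cam']);Rt=R.from_euler('xyz',s['tcp_rot']).as_matrix()
    return Rt@T[:3,3]+np.array(s['eef_pos']),Rt@T[:3,:3]
def w(d,u,v,z=None,wz=None):
    e,Rc=cam(d); ray=Rc@np.array([(u-d['cx'])/d['fx'],-(v-d['cy'])/d['fy'],-1])
    if wz is not None: return e+ray*(wz-e[2])/ray[2]
    if z is None: z=d['z_map'][int(round(v)),int(round(u))]
    return e+ray*z
def proj(d,p):
    e,Rc=cam(d);c=Rc.T@(np.array(p)-e); return d['cx']+d['fx']*c[0]/-c[2], d['cy']-d['fy']*c[1]/-c[2]
E
python3 - <<'E'
from h import *
print(r.sense())
for n in('side','top'):
    d=snap(n,n+'0'); print({k:d[k] for k in d if k not in('img','z_map','s')})
a=np.vstack([load('side0')['img'],load('top0')['img']])
E
```

```text
pics
{'clock': 0.0, 'qpos': array([-1.26640919e+00,  3.53641536e-01,  1.63415055e+00,  3.03421889e-06,
        1.15523042e+00, -2.39238019e-03]), 'qvel': array([-9.45314117e-04, -9.53451572e-05, -2.62373770e-04, -5.11223009e-04,
        3.56978826e-04, -1.15596990e-03]), 'joint_efforts': array([-6.84583320e-04, -6.05260348e+01, -3.42070949e+01, -4.70024600e-05,
        9.19270824e-03, -1.44426231e-06]), 'eef_pos': array([ 188.67444921, -595.58119167,  403.95862734]), 'tcp_rot': array([-3.14016282e+00, -6.19494675e-06,  3.06778282e-01]), 'contact_force': array([-0.48349941,  0.44095384,  0.40071642]), 'wrist_torque': array([ 0.00822881,  0.01317925, -0.00778209]), 'grasp_force': 0.0, 'opening': 1.000277236122777}
{'fx': 441.51040843258323, 'fy': 441.51040843258323, 'cx': 318.74164140128363, 'cy': 244.34743797913688, 'eye': array([ 59.14743159, 837.76163659, 631.29385846]), 'rotation': array([ 1.04228668,  0.02055509, -2.70571533])}
{'fx': 495.1615191216401, 'fy': 495.1615191216401, 'cx': 320.56535101594955, 'cy': 247.66453062197002, 'eye': array([ 293.1975359 ,   31.3880623 , 1127.47227914]), 'rotation': array([ 0.16439553, -0.02837331, -1.56555726])}
```

```bash
sed -i "s/np.array(d\['rotation'\])/R.from_euler('xyz',d['rotation']).as_matrix()/" h.py
```

```text
(no output)
```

View pics/top0.png

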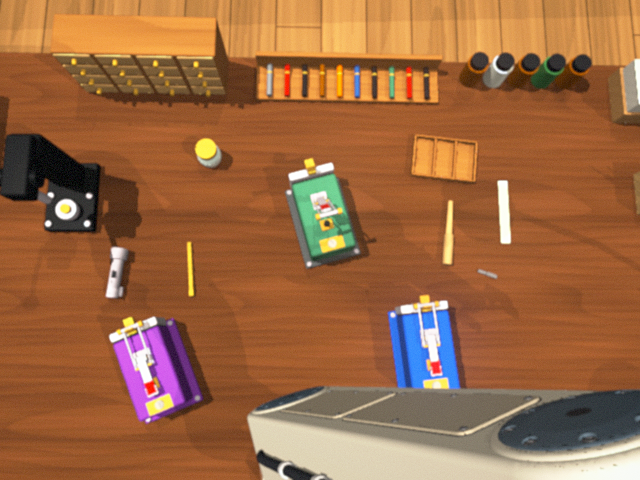

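View pics/side0.png

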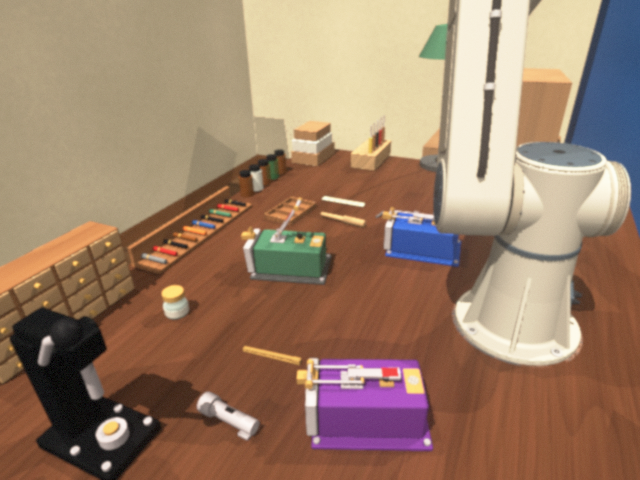

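```bash
python3 - <<'E'
from h import *
d=load('top0')
c=cv2.resize(d['img'][150:280,270:390],None,fx=4.6,fy=4.6,interpolation=cv2.INTER_CUBIC); 
s=load('side0'); c2=cv2.resize(s['img'][190:290,235:340],None,fx=5,fy=5,interpolation=cv2.INTER_CUBIC)
cv2.imwrite('pics/crop.png',c)
# height-filtered top face
vs,us=np.mgrid[150:280,270:390]
P=np.array([w(d,u,v) for u,v in zip(us.ravel(),vs.ravel())]); im=d['img'][150:280,270:390].reshape(-1,3).astype(int)
g=(im[:,1]>im[:,2]+20)&(im[:,1]>im[:,0]+10)
m=(abs(P[:,2]-85)<6)
print(np.median(P[g&m],0),(g&m).sum(), np.percentile(P[g][:,2],[5,25,50,75,95]))
print(cv2.minAreaRect(P[m][:,:2].astype(np.float32)))
print(cv2.minAreaRect(P[m&g][:,:2].astype(np.float32)))
print(cv2.boxPoints(cv2.minAreaRect(P[m&g][:,:2].astype(np.float32))))
E
```

```text
[542.68910971   8.14413558  84.7964981 ] 2406 [65.88014496 82.86575884 84.50505152 86.08745889 88.12408104]
((559.274169921875, 2.84320068359375), (207.5823974609375, 99.93311309814453), 15.892606735229492)
((540.6243286132812, -2.4744338989257812), (168.80661010742188, 99.87606048583984), 15.924345016479492)
[[445.7586    22.389662]
 [473.16144  -73.65363 ]
 [635.49005  -27.33853 ]
 [608.0872    68.704765]]
```

View pics/crop.png

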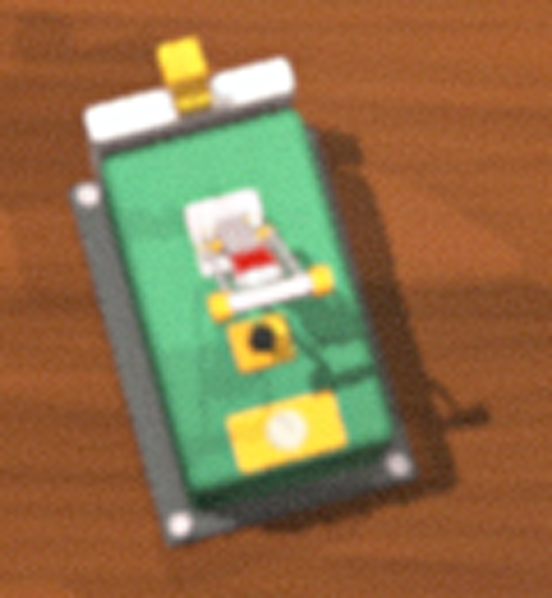

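```bash
cat >> h.py <<'E'
O=np.array([570.4,6.0,0]); YAW=0.278
C=R.from_euler('z',YAW).as_matrix()
def ch(p): return C.T@(np.array(p)-O)   # world->chamber
def wd(p): return C@np.array(p)+O
def pin(th): return np.array([-16*np.cos(th)-2.5*np.sin(th),101+16*np.sin(th)-2.5*np.cos(th)])
E
python3 - <<'E'
from h import *
np.set_printoptions(precision=1,suppress=True)
d=load('top0')
def cp(n,x,y):
    u,v=270+x/4.6,150+y/4.6
    a=[ch(w(d,u+i,v+j)) for i in(-1,0,1) for j in(-1,0,1)]
    print(n,(round(u,1),round(v,1)),ch(w(d,u,v)), 'zs',np.array(a)[:,2])
cp('rollL',220,303);cp('rollR',320,278);cp('bar',270,291);cp('red',252,262)
cp('stop pad',264,340);cp('keeper front',180,52);cp('keeper mid',186,75);cp('keeper back',193,100)
cp('lidL',120,122);cp('lidR',265,82)
# green chamber heights near keeper
vs,us=np.mgrid[155:180,300:322]
Q=np.array([ch(w(d,u,v)) for u,v in zip(us.ravel(),vs.ravel())])
Q=Q[(abs(Q[:,1])<8)&(Q[:,0]>50)]
for q in Q[np.argsort(Q[:,0])]: print(q, end=' ')
E
```

```text
rollL (317.8, 215.9) [-55.3  21.3 190.2] zs [188.5 189.3 187.9 189.6 190.2 188.3 187.9 190.2 190.5]
rollR (339.6, 210.4) [-56.4 -22.3 191.7] zs [191.9 189.9 187.9 191.1 191.7 188.3 189.  191.1 188. ]
bar (328.7, 213.3) [-55.3  -0.8 187.4] zs [190.  186.7 185.7 187.4 187.4 186.4 186.3 187.1 186.8]
red (324.8, 207.0) [-35.    0.4 161. ] zs [150.7 157.7 162.8 151.5 161.  164.  155.9 161.  163.1]
stop pad (327.4, 223.9) [-58.2  -1.1 101.4] zs [102.2  97.9 102.9 106.8 101.4 100.9 101.4 101.9  99.8]
keeper front (309.1, 161.3) [88.1 -1.4 93.5] zs [98.1 97.5 98.6 98.  93.5 91.3 95.2 96.2 96.1]
keeper mid (310.4, 166.3) [ 70.6   0.7 111.3] zs [ 97.3 111.6 107.  111.8 111.3 108.5 110.8 110.3 111.5]
keeper back (312.0, 171.7) [63.4 -0.9 94.3] zs [98.4 97.5 89.6 93.7 94.3 91.7 98.2 96.4 86.5]
lidL (296.1, 176.5) [64.4 34.6 86.6] zs [82.9 83.6 89.3 83.5 86.6 86.4 85.9 84.9 79.4]
lidR (327.6, 167.8) [ 65.8 -37.3  85.5] zs [84.6 84.3 84.6 85.  85.5 82.3 86.9 81.9 83.7]
[50.5 -6.6 84.5] [51.5  2.1 81.5] [51.6  4.4 82.8] [51.9 -4.8 81.5] [52.8  6.3 80.8] [52.8 -0.5 82.2] [53.1 -2.9 79.5] [53.4 -7.5 
[... 3050 characters left out ...]
 [126.9   2.5  -1.3] [126.9  -2.4   1.9] [127.1   4.9  -0.3] [127.4  -7.5  -3.2] [128.3  -7.7   1.3] [128.5  -5.3   2.4] [129.1   1.9  -0.7] [129.1  -0.5  -2.6] [129.3   4.3   0.3] [129.7  -3.2   0.9] [129.7   6.6   0.8] [130.4  -0.9   0.5] [131.    1.4   0.5] [131.2  -6.1   1.6] [131.6   3.7   0.7] [131.7  -3.7   1.8] [131.8   6.1   1.9] [133.1  -1.7  -0.4] [133.2  -6.6   2.6] [133.6   0.7  -0. ] [134.3   3.   -0.1] [134.3  -4.5   1.3] [135.8   5.   -2.9] [136.7   7.3  -3.6] [136.7  -7.6  -0.5] [136.8  -0.2  -2.2] [136.8   4.7   1.3] [136.8  -2.7   2.8] [137.2  -5.2  -0.1] [137.2   2.2  -1.8] [138.1  -0.6   0.9] [138.4   6.8  -1.5] [138.6   4.2   3. ] [138.8   1.7   0.6] [140.7   6.2  -1.3]
```

Request:
{"api": "apply_moves", "payload": {
  "deltas": [
    {"claw":-1,"delta_pos":[3.5,-3.28,0],"yaw":0.029},
    {"claw":-1,"delta_pos":[3.5,-3.28,0],"yaw":0},
    {"claw":-1,"delta_pos":[3.5,-3.28,0],"yaw":0},
    {"claw":-1,"delta_pos":[3.5,-3.28,0],"yaw":0},
    {"claw":-1,"delta_pos":[3.5,-3.28,0],"yaw":0},
    {"claw":-1,"delta_pos":[3.5,-3.28,0],"yaw":0},
    {"claw":-1,"delta_pos":[3.5,-3.28,0],"yaw":0}
  ],
  "grip_force": 30
}}

```text
clock: 0.98
eef_pos: [360.7, -305.7, 404.6]
tcp_rot: [-3.141, 0.0, 0.278]
contact_force: [0.1, 0.4, 0.4]
opening: 0.999
grasp_force: 0.0
```

Request:
{"api": "apply_moves", "payload": {
  "deltas": [
    {"claw":-1,"delta_pos":[3.5,-3.28,0],"yaw":0},
    {"claw":-1,"delta_pos":[3.5,-3.28,0],"yaw":0},
    {"claw":-1,"delta_pos":[3.5,-3.28,0],"yaw":0},
    {"claw":-1,"delta_pos":[3.5,-3.28,0],"yaw":0},
    {"claw":-1,"delta_pos":[3.5,-3.28,0],"yaw":0},
    {"claw":-1,"delta_pos":[0,0,0],"yaw":0},
    {"claw":-1,"delta_pos":[0,0,0],"yaw":0}
  ]
}}

```text
clock: 1.85
eef_pos: [483.2, -101.5, 404.4]
tcp_rot: [-3.142, 0.001, 0.279]
contact_force: [0.7, -1.3, 0.6]
opening: 1.001
grasp_force: 0.0
```

```bash
cat >> h.py <<'E'
np.set_printoptions(precision=1,suppress=True)
def st():
    s=r.sense(); p=ch(s['eef_pos']); F=C.T@np.array(s['contact_force'])
    print('t %.2f tcp_ch'%s['clock'],p,'tips173 z %.1f'%(p[2]-173),'yawerr %.4f'%(s['tcp_rot'][2]-YAW),'Fch',F,'open %.3f gf %.1f'%(s['opening'],s['grasp_force'])); return s
E
python3 - <<'E'
from h import *
st(); d=snap('wrist','w1')
print(proj(d,wd([-55.5,0,184])),proj(d,wd([72.5,0,99.5])))
E
```

```text
t 1.85 tcp_ch [-113.3  -79.4  404.4] tips173 z 231.4 yawerr 0.0008 Fch [ 0.3 -1.4  0.6] open 1.001 gf 0.0
(np.float64(158.35299436418515), np.float64(164.81623473793752)) (np.float64(185.96289771398895), np.float64(-67.50048337307942))
```

View pics/w1.png

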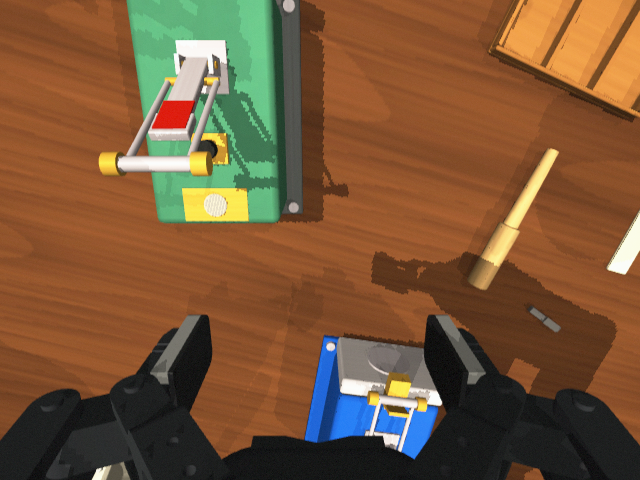

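Request:
{"api": "apply_moves", "payload": {
  "deltas": [
    {"claw":-1,"delta_pos":[2.9,-4.0,0],"yaw":0},
    {"claw":-1,"delta_pos":[2.9,-4.0,0],"yaw":0},
    {"claw":-1,"delta_pos":[0,0,0],"yaw":0},
    {"claw":-1,"delta_pos":[0,0,0],"yaw":0}
  ]
}}

```text
clock: 2.4
eef_pos: [516.9, -9.6, 404.5]
tcp_rot: [3.141, 0.001, 0.277]
contact_force: [-0.2, 0.4, 0.9]
opening: 0.996
grasp_force: 0.0
```

```bash
python3 - <<'E'
from h import *
s=st()
d=load('w1'); p=np.array(d['s']['eef_pos']);Rt=R.from_euler('xyz',d['s']['tcp_rot']).as_matrix()
for u,v in[(195,319),(205,319),(208,325),(208,345),(208,370),(190,322),(430,319),(440,319),(428,340)]: print(u,v,Rt.T@(w(d,u,v)-p))
d=snap('wrist','w2')
print(proj(d,wd([-55,0.,184])))
im=d['img'].astype(int); y=(im[:,:,2]>150)&(im[:,:,1]>110)&(im[:,:,0]<90); ys,xs=np.where(y)
n,l,stt,ce=cv2.connectedComponentsWithStats(y.astype(np.uint8))
for i in range(1,n):
    if stt[i,4]>150: print(stt[i],ce[i], ch(w(d,*ce[i])))
E
```

```text
t 2.40 tcp_ch [-55.7  -0.3 404.5] tips173 z 231.5 yawerr -0.0006 Fch [-0.   0.5  0.9] open 0.996 gf 0.0
195 319 [  9.6 -45.4 153.6]
205 319 [  8.2 -42.5 156. ]
208 325 [  3.8 -42.7 159.1]
208 345 [ -3.  -42.3 155.7]
208 370 [-206.3 -130.5  405.2]
190 322 [ 10.1 -46.3 150.8]
430 319 [  8.3  42.9 155.9]
440 319 [ 10.6  45.2 152. ]
428 340 [ -1.3  43.1 156.4]
(np.float64(316.4604391578478), np.float64(270.2733152838892))
[300   5  30  36 762] [313.1  23.6] [82.3  2.2 96.3]
[ 574    8   66  142 4421] [616.2  89.4] [  47.9 -275.6    2.4]
[  0 141  10 105 343] [  3.8 202.8] [-58.3 317.6   1.3]
[  0 201   6  61 171] [  1.4 240.1] [-95.1 322.8  10.3]
[555 208  66  92 207] [580.1 260.6] [-117.5 -273.2   12. ]
[291 257  49   6 244] [315.3 260. ] [-87.6   1.3  85.5]
[267 261  16  20 289] [274.3 270.5] [-52.9  22.5 189.1]
[348 260  16  21 302] [356. 270.] [-52.8 -21.1 189. ]
[287 278  59  10 452] [315.3 282.6] [-108.3    1.3   85. ]
[540 301  33  36 406] [554.9 318.9] [-180.4 -253.9   21.8]
```

Request:
{"api": "apply_moves", "payload": {
  "deltas": [
    {"claw":-1,"delta_pos":[0.07,-0.09,3.1],"yaw":0},
    {"claw":-1,"delta_pos":[0,0,3.1],"yaw":0},
    {"claw":-1,"delta_pos":[0,0,0],"yaw":0},
    {"claw":0,"delta_pos":[0,0,0],"yaw":0},
    {"claw":0.4,"delta_pos":[0,0,0],"yaw":0},
    {"claw":0.4,"delta_pos":[0,0,0],"yaw":0},
    {"claw":0.4,"delta_pos":[0,0,0],"yaw":0},
    {"claw":0.4,"delta_pos":[0,0,0],"yaw":0}
  ],
  "grip_force": 25
}}

```text
clock: 3.45
eef_pos: [517.8, -7.8, 343.7]
tcp_rot: [3.141, -0.001, 0.278]
contact_force: [-3.9, -2.5, 7.5]
opening: 0.595
grasp_force: 27.3
```

```bash
python3 - <<'E'
from h import *
s=st();d=snap('wrist','w3')
E
```

```text
t 3.45 tcp_ch [-54.4   1.2 343.7] tips173 z 170.7 yawerr 0.0001 Fch [-4.5 -1.3  7.5] open 0.595 gf 27.3
```

View pics/w3.png

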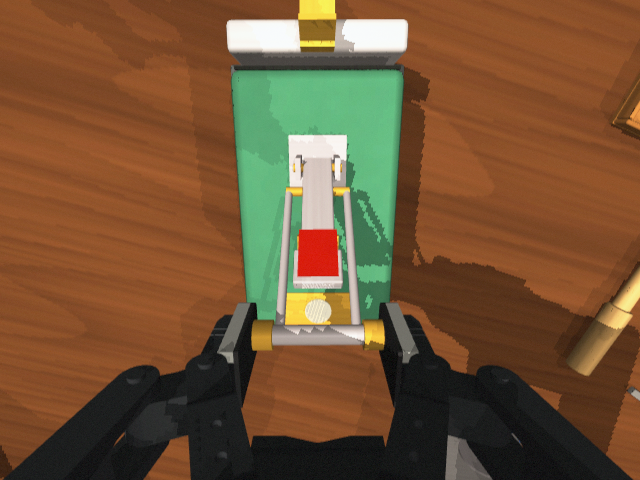

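```bash
python3 - <<'E'
from h import *
d=load('w3');p=np.array(d['s']['eef_pos']);Rt=R.from_euler('xyz',d['s']['tcp_rot']).as_matrix()
for u,v in[(262,334),(374,334),(262,330),(374,338),(310,331),(330,333)]: q=w(d,u,v);print(u,v,ch(q),Rt.T@(q-p))
for z in (177,183): print(z, ch(w(d,318,334,wz=z)))
for x,y in [(318,200),(318,240),(318,270)]: print('lever',ch(w(d,x,y)))
E
```

```text
262 334 [-52.5  22.2 187.9] [  1.8 -21.2 155.8]
374 334 [-52.6 -20.9 187.7] [  1.7  22.  156.1]
262 330 [-51.1  22.2 187.3] [  3.2 -21.2 156.4]
374 338 [-53.5 -20.8 189.1] [  0.8  21.8 154.7]
310 331 [-52.4   3.8 185.9] [  1.9  -2.7 157.8]
330 333 [-52.   -3.9 187.9] [  2.2   5.  155.8]
177 [-59.4   0.6 177. ]
183 [-55.6   0.7 183. ]
lever [-13.7   0.6 125.2]
lever [-27.8   0.6 147.3]
lever [ 27.   1. 313.]
```

Request:
{"api": "apply_moves", "payload": {
  "deltas": [
    {"claw":0.4,"delta_pos":[1.97,0,-1.02],"yaw":0},
    {"claw":0.4,"delta_pos":[2.4,0,-0.35],"yaw":0},
    {"claw":0.4,"delta_pos":[2.4,0,0.36],"yaw":0},
    {"claw":0.4,"delta_pos":[2.0,0,0.91],"yaw":0},
    {"claw":0.4,"delta_pos":[1.7,0,1.45],"yaw":0},
    {"claw":0.4,"delta_pos":[1.2,0,1.65],"yaw":0},
    {"claw":0.4,"delta_pos":[0,0,0],"yaw":0}
  ]
}}

```text
clock: 4.38
eef_pos: [630.9, 24.7, 311.8]
tcp_rot: [3.141, -0.001, 0.278]
contact_force: [2.6, 0.0, 2.6]
opening: 0.598
grasp_force: 30.8
```

```bash
cat >>h.py <<'E'
def bar(f):
    d=snap('wrist',f); p=np.array(d['s']['eef_pos']);Rt=R.from_euler('xyz',d['s']['tcp_rot']).as_matrix()
    im=d['img'].astype(int); y=(im[:,:,2]>150)&(im[:,:,1]>110)&(im[:,:,0]<90)
    n,l,s,ce=cv2.connectedComponentsWithStats(y.astype(np.uint8))
    for i in range(1,n):
        if s[i,4]>80 and abs(ce[i][0]-318)<75: print(s[i],'ch',ch(w(d,*ce[i])),'tool',Rt.T@(w(d,*ce[i])-p))
    return d
E
python3 - <<'E'
from h import *
st(); bar('w4')
E
```

```text
t 4.38 tcp_ch [ 63.3   1.3 311.8] tips173 z 138.8 yawerr 0.0003 Fch [ 2.5 -0.7  2.6] open 0.598 gf 30.8
[ 300  221   36   59 1844] ch [78.9  1.3 96.9] tool [ 15.4  -0.1 214.9]
[364 338  21  10 129] ch [ 61.7 -20.7 156. ] tool [ -1.7  21.9 155.8]
[251 343  20  24 453] ch [ 58.9  22.6 160.4] tool [ -4.5 -21.3 151.4]
[365 351  20  16 230] ch [ 57.1 -20.1 160. ] tool [ -6.3  21.4 151.9]
[290 407  14   9  96] ch [-12.8  12.  112. ] tool [-76.2 -10.8 199.7]
[333 407  16   9  84] ch [-12.  -10.5 112.9] tool [-75.4  11.7 198.9]
[298 424   6  16  81] ch [-50.3  11.9  88.9] tool [-113.8  -10.7  222.9]
```

Request:
{"api": "apply_moves", "payload": {
  "deltas": [
    {"claw":0.4,"delta_pos":[0,0,0],"yaw":0},
    {"claw":0.4,"delta_pos":[0.5,0,0.7],"yaw":0},
    {"claw":0.4,"delta_pos":[0.5,0,0.7],"yaw":0},
    {"claw":0.4,"delta_pos":[0.5,0,0.7],"yaw":0},
    {"claw":0.4,"delta_pos":[0.5,0,0.7],"yaw":0},
    {"claw":0.4,"delta_pos":[0.4,0,0.7],"yaw":0},
    {"claw":0.4,"delta_pos":[0,0,0],"yaw":0}
  ],
  "grip_force": 60
}}

```text
clock: 5.3
eef_pos: [650.6, 30.5, 274.7]
tcp_rot: [-3.14, 0.01, 0.277]
contact_force: [-10.9, -5.3, 2.2]
opening: 0.578
grasp_force: 61.5
```

```bash
python3 - <<'E'
from h import *
st(); bar('w5')
E
```

```text
t 5.30 tcp_ch [ 83.9   1.6 274.7] tips173 z 101.7 yawerr -0.0008 Fch [-11.9  -2.1   2.2] open 0.578 gf 61.5
[ 298  284   42   56 2163] ch [81.6  1.2 96.7] tool [ -0.6   0.6 178. ]
[298 346  43   7 277] ch [ 71.7   1.1 110.9] tool [-10.6   0.8 163.8]
[253 354  20  26 472] ch [ 74.2  22.4 125.6] tool [ -8.3 -20.6 149.2]
[366 360  18  19 296] ch [ 72.9 -19.8 125.3] tool [ -9.5  21.7 149.4]
```

View pics/w5.png

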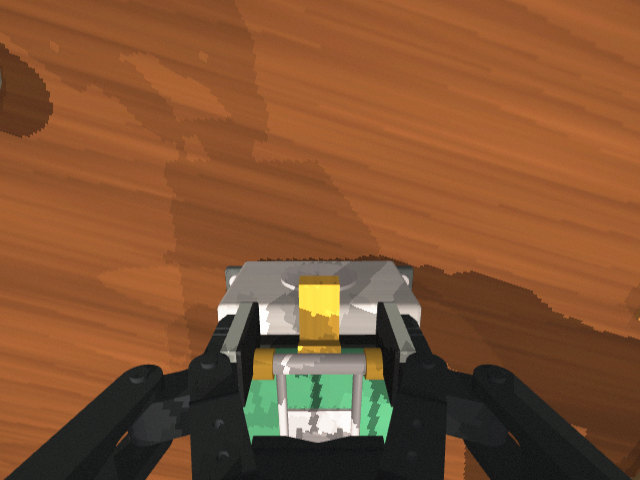

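Request:
{"api": "apply_moves", "payload": {
  "deltas": [
    {"claw":0.4,"delta_pos":[0,0,-0.4],"yaw":0},
    {"claw":0.4,"delta_pos":[0,0,-0.4],"yaw":0},
    {"claw":0.4,"delta_pos":[0,0,0],"yaw":0},
    {"claw":0.4,"delta_pos":[0,0,0],"yaw":0}
  ]
}}

```text
clock: 5.85
eef_pos: [651.5, 30.8, 283.9]
tcp_rot: [-3.14, 0.006, 0.277]
contact_force: [-5.9, -3.1, 0.3]
opening: 0.578
grasp_force: 62.1
```

```bash
python3 - <<'E'
from h import *
st(); bar('w6'); d=snap('side','s6')
u,v=proj(d,wd([30,0,120])); print(u,v); u=int(u);v=int(v)
cv2.imwrite('pics/s6c.png',cv2.resize(d['img'][v-45:v+45,u-60:u+60],None,fx=6,fy=6,interpolation=cv2.INTER_CUBIC)); print(u-60,v-45)
E
```

```text
t 5.85 tcp_ch [ 84.8   1.6 283.9] tips173 z 110.9 yawerr -0.0011 Fch [-6.6 -1.3  0.3] open 0.578 gf 62.1
[ 300  279   39   53 1734] ch [79.3  1.7 93.7] tool [ -4.4   0.2 190.2]
[299 337  41   7 279] ch [ 72.5   1.2 112.1] tool [-11.3   0.6 171.8]
[253 354  20  25 451] ch [ 73.3  22.9 131.3] tool [-10.6 -21.1 152.7]
[366 359  17  20 288] ch [ 74.2 -19.8 134.2] tool [ -9.7  21.6 149.7]
266.0553788084755 225.31179320870555
206 180
```

View pics/s6c.png

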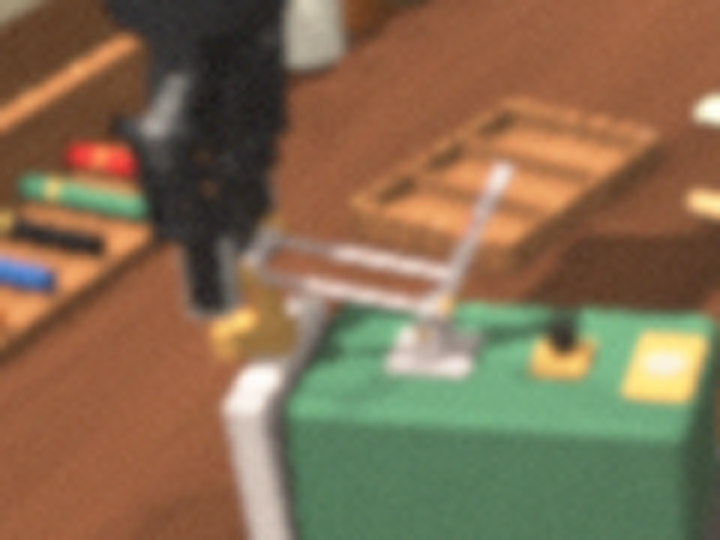

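Request:
{"api": "apply_moves", "payload": {
  "deltas": [
    {"claw":0.4,"delta_pos":[0,0,0.3],"yaw":0},
    {"claw":0.4,"delta_pos":[0,0,0.3],"yaw":0},
    {"claw":0.4,"delta_pos":[0,0,0.3],"yaw":0},
    {"claw":0.4,"delta_pos":[0,0,0],"yaw":0}
  ]
}}

```text
clock: 6.45
eef_pos: [652.2, 31.0, 275.6]
tcp_rot: [-3.141, 0.003, 0.277]
contact_force: [-5.6, -1.0, 3.2]
opening: 0.579
grasp_force: 62.4
```

```bash
python3 - <<'E'
from h import *
st(); bar('w7')
E
```

```text
t 6.45 tcp_ch [ 85.6   1.6 275.6] tips173 z 102.6 yawerr -0.0008 Fch [-5.7  0.5  3.2] open 0.579 gf 62.4
[ 298  289   41   55 2066] ch [80.8  1.2 95.3] tool [ -4.1   0.6 180.3]
[298 350  42   3  89] ch [ 73.2   1.2 111.5] tool [-11.8   0.6 164.1]
[252 354  20  26 477] ch [ 75.3  22.8 124.4] tool [ -9.7 -21.  151.2]
[366 360  18  19 299] ch [ 75.5 -19.9 126.2] tool [ -9.5  21.6 149.4]
```

Request:
{"api": "apply_moves", "payload": {
  "deltas": [
    {"claw":0.4,"delta_pos":[0,0,0],"yaw":0},
    {"claw":0.4,"delta_pos":[0,0,0],"yaw":0},
    {"claw":0.4,"delta_pos":[0.1,0,0],"yaw":0},
    {"claw":0.1,"delta_pos":[0.1,0,0],"yaw":0},
    {"claw":0.4,"delta_pos":[0.1,0,0],"yaw":0},
    {"claw":0.4,"delta_pos":[0,0,0],"yaw":0},
    {"claw":0.4,"delta_pos":[0,0,0],"yaw":0},
    {"claw":0.4,"delta_pos":[0,0,0],"yaw":0}
  ],
  "grip_force": 120
}}

```text
clock: 7.5
eef_pos: [655.1, 31.8, 275.9]
tcp_rot: [-3.141, 0.003, 0.277]
contact_force: [-6.3, -1.7, 3.2]
opening: 0.552
grasp_force: 122.8
```

```bash
python3 - <<'E'
from h import *
st(); bar('w8')
E
```

```text
t 7.50 tcp_ch [ 88.5   1.6 275.9] tips173 z 102.9 yawerr -0.0008 Fch [-6.5  0.1  3.2] open 0.552 gf 122.8
[ 299  295   40   54 2028] ch [81.1  1.2 95.9] tool [ -6.9   0.6 180.1]
[256 353  17  26 381] ch [ 79.1  21.9 125.3] tool [ -9.  -20.2 150.7]
[366 359  14  19 240] ch [ 77.8 -19.3 125. ] tool [-10.2  21.  150.9]
```

Request:
{"api": "apply_moves", "payload": {
  "deltas": [
    {"claw":0.4,"delta_pos":[0.15,0,0],"yaw":0},
    {"claw":0.4,"delta_pos":[0.15,0,0],"yaw":0},
    {"claw":0.4,"delta_pos":[0,0,0],"yaw":0},
    {"claw":0.4,"delta_pos":[0,0,0.2],"yaw":0},
    {"claw":0.4,"delta_pos":[0,0,0.2],"yaw":0},
    {"claw":0.4,"delta_pos":[0,0,0.2],"yaw":0},
    {"claw":0.4,"delta_pos":[0,0,0],"yaw":0},
    {"claw":0.4,"delta_pos":[0,0,0],"yaw":0}
  ]
}}

```text
clock: 8.55
eef_pos: [658.8, 32.9, 270.7]
tcp_rot: [-3.141, 0.0, 0.278]
contact_force: [-5.2, 1.7, 3.4]
opening: 0.548
grasp_force: 123.2
```

```bash
python3 - <<'E'
from h import *
st(); bar('w9')
E
```

```text
t 8.55 tcp_ch [ 92.4   1.6 270.7] tips173 z 97.7 yawerr -0.0004 Fch [-4.5  3.1  3.4] open 0.548 gf 123.2
[ 298  309   42   44 1736] ch [83.8  1.1 95.3] tool [ -8.6   0.6 175.4]
[256 353  16  26 377] ch [ 82.5  22.  118.9] tool [ -9.8 -20.4 151.8]
[366 359  14  20 251] ch [ 82.4 -19.3 120.6] tool [ -9.9  20.9 150.1]
[297 374  44   6 261] ch [ 72.2   1.2 112. ] tool [-20.1   0.5 158.7]
```

Request:
{"api": "apply_moves", "payload": {
  "deltas": [
    {"claw":0.4,"delta_pos":[0,0,0.2],"yaw":0},
    {"claw":0.4,"delta_pos":[0,0,0.2],"yaw":0},
    {"claw":0.4,"delta_pos":[0,0,0.2],"yaw":0},
    {"claw":0.4,"delta_pos":[0,0,0.2],"yaw":0},
    {"claw":0.4,"delta_pos":[0,0,0.2],"yaw":0},
    {"claw":0.4,"delta_pos":[0,0,0.1],"yaw":0},
    {"claw":0.4,"delta_pos":[0,0,0],"yaw":0},
    {"claw":0.4,"delta_pos":[0,0,0],"yaw":0}
  ]
}}

```text
clock: 9.6
eef_pos: [659.0, 32.9, 260.0]
tcp_rot: [-3.141, -0.001, 0.278]
contact_force: [-4.7, 1.5, 5.5]
opening: 0.556
grasp_force: 123.3
```

```bash
python3 - <<'E'
from h import *
st(); bar('w10')
E
```

```text
t 9.60 tcp_ch [ 92.6   1.5 260. ] tips173 z 87.0 yawerr -0.0004 Fch [-4.1  2.7  5.5] open 0.556 gf 123.3
[ 297  323   44   31 1298] ch [86.8  1.1 94.9] tool [ -5.9   0.5 165.1]
[256 354  16  26 384] ch [ 83.   22.  108.9] tool [ -9.6 -20.4 151.1]
[366 359  14  21 269] ch [ 82.5 -19.4 110. ] tool [-10.1  21.  150. ]
[298 375  41   5 204] ch [68.2  1.2 96.2] tool [-24.4   0.4 163.8]
[296 391  46   9 352] ch [ 72.    0.9 111.4] tool [-20.7   0.6 148.6]
```

Request:
{"api": "apply_moves", "payload": {
  "deltas": [
    {"claw":0.4,"delta_pos":[0,0,0.15],"yaw":0},
    {"claw":0.4,"delta_pos":[0,0,0.15],"yaw":0},
    {"claw":0.4,"delta_pos":[0,0,0.1],"yaw":0},
    {"claw":0.4,"delta_pos":[0,0,0],"yaw":0},
    {"claw":0.4,"delta_pos":[0,0,0],"yaw":0}
  ]
}}

```text
clock: 10.28
eef_pos: [659.1, 32.9, 256.2]
tcp_rot: [-3.141, -0.001, 0.278]
contact_force: [-5.0, 1.3, 8.5]
opening: 0.548
grasp_force: 123.3
```

```bash
python3 - <<'E'
from h import *
st(); bar('w11')
E
```

```text
t 10.28 tcp_ch [ 92.7   1.6 256.2] tips173 z 83.2 yawerr -0.0004 Fch [-4.5  2.6  8.5] open 0.548 gf 123.3
[ 296  328   45   27 1103] ch [88.2  1.2 94.9] tool [ -4.7   0.4 161.3]
[256 354  16  26 382] ch [ 83.5  21.9 105.5] tool [ -9.4 -20.3 150.6]
[366 359  15  21 274] ch [ 82.6 -19.5 105.9] tool [-10.3  21.1 150.2]
[297 375  43  12 498] ch [70.4  1.2 97.1] tool [-22.4   0.4 159.1]
[295 399  48   8 383] ch [ 71.6   1.1 110.9] tool [-21.3   0.5 145.3]
```

Request:
{"api": "apply_moves", "payload": {
  "deltas": [
    {"claw":0.4,"delta_pos":[-0.2,0,0],"yaw":0},
    {"claw":0.4,"delta_pos":[-0.2,0,0],"yaw":0},
    {"claw":0.4,"delta_pos":[-0.2,0,0],"yaw":0},
    {"claw":0.4,"delta_pos":[-0.15,0,0],"yaw":0},
    {"claw":0.4,"delta_pos":[0,0,0],"yaw":0},
    {"claw":0.4,"delta_pos":[0,0,0],"yaw":0}
  ]
}}

```text
clock: 11.08
eef_pos: [653.3, 31.3, 257.0]
tcp_rot: [3.141, -0.005, 0.278]
contact_force: [1.7, 4.1, 4.8]
opening: 0.551
grasp_force: 124.1
```

```bash
python3 - <<'E'
from h import *
st(); bar('w12')
E
```

```text
t 11.07 tcp_ch [ 86.6   1.5 257. ] tips173 z 84.0 yawerr -0.0005 Fch [2.8 3.5 4.8] open 0.551 gf 124.1
[296 315  45  10 131] ch [92.9  2.1 94.5] tool [  5.3  -0.6 162.4]
[ 296  323   45   30 1129] ch [82.9  1.4 95. ] tool [ -4.7   0.1 162. ]
[256 354  16  26 366] ch [ 78.4  21.9 106.7] tool [ -9.1 -20.4 150.2]
[366 359  14  20 259] ch [ 77.1 -19.6 106.2] tool [-10.4  21.1 150.7]
[295 386  48   8 380] ch [ 71.6   1.  110.9] tool [-15.8   0.5 145.9]
```

Request:
{"api": "apply_moves", "payload": {
  "deltas": [
    {"claw":0.4,"delta_pos":[0,0,0],"yaw":0},
    {"claw":0.4,"delta_pos":[0,0,0],"yaw":0},
    {"claw":-0.3,"delta_pos":[0,0,0],"yaw":0},
    {"claw":-1,"delta_pos":[0,0,0],"yaw":0},
    {"claw":-1,"delta_pos":[0,0,0],"yaw":0},
    {"claw":-1,"delta_pos":[0,0,0],"yaw":0},
    {"claw":-1,"delta_pos":[0,0,0],"yaw":0}
  ],
  "grip_force": 20
}}

```text
clock: 12.0
eef_pos: [651.6, 30.6, 255.6]
tcp_rot: [-3.142, 0.0, 0.278]
contact_force: [0.3, -0.2, 0.1]
opening: 1.001
grasp_force: 0.0
```

```bash
python3 - <<'E'
from h import *
st(); bar('w13')
E
```

```text
t 12.00 tcp_ch [ 84.9   1.4 255.6] tips173 z 82.6 yawerr -0.0002 Fch [ 0.2 -0.3  0.1] open 1.001 gf 0.0
[ 295  310   46   39 1494] ch [85.6  1.5 95.3] tool [  0.7  -0.1 160.3]
[249 351  22  24 489] ch [ 77.   23.  104.3] tool [ -7.9 -21.7 151.4]
[365 350  22  25 477] ch [ 77.7 -20.8 105.3] tool [ -7.1  22.2 150.3]
[294 382  48   9 408] ch [ 72.3   1.3 111.9] tool [-12.5   0.1 143.7]
```

Request:
{"api": "apply_moves", "payload": {
  "deltas": [
    {"claw":-1,"delta_pos":[0,0,-3],"yaw":0},
    {"claw":-1,"delta_pos":[0,0,-4.5],"yaw":0},
    {"claw":0,"delta_pos":[0,0,-4.5],"yaw":0},
    {"claw":1,"delta_pos":[-4.0,0,-0.5],"yaw":0},
    {"claw":1,"delta_pos":[-4.5,0,0],"yaw":0},
    {"claw":1,"delta_pos":[-4.0,0,0],"yaw":0},
    {"claw":1,"delta_pos":[0,0,0],"yaw":0},
    {"claw":1,"delta_pos":[0,0,0],"yaw":0}
  ]
}}

```text
clock: 13.05
eef_pos: [532.1, -3.6, 381.2]
tcp_rot: [3.141, -0.002, 0.278]
contact_force: [0.0, 0.0, 0.1]
opening: 0.002
grasp_force: 0.0
```

```bash
python3 - <<'E'
from h import *
st(); d=bar('w14'); s=d['s']
p=np.array(s['eef_pos']);Rt=R.from_euler('xyz',s['tcp_rot']).as_matrix()
im=d['img'].astype(int); red=((im[:,:,2]>140)&(im[:,:,1]<60)&(im[:,:,0]<60)).astype(np.uint8)
n,l,ss,ce=cv2.connectedComponentsWithStats(red)
for i in range(1,n):
    if ss[i,4]>40: print('red',ss[i],ch(w(d,*ce[i])))
print('pivot px',proj(d,wd([0,1,101])),'thumb',proj(d,wd([-2.6,1,163])))
E
```

```text
t 13.05 tcp_ch [-39.5   1.3 381.2] tips173 z 208.2 yawerr -0.0004 Fch [0.  0.  0.1] open 0.002 gf 0.0
[302  27  31  24 261] ch [84.6  1.7 94.8] tool [123.7  -0.5 286.6]
[347  47  15  21 279] ch [ 75.2 -20.8 105.5] tool [114.3  22.  275.9]
[273  48  15  21 265] ch [ 74.9  23.  105.7] tool [114.  -21.9 275.7]
[302  61  31   5 152] ch [ 71.3   1.1 111.5] tool [110.3   0.1 269.8]
[304  79  28   6 131] ch [62.6  0.7 96.8] tool [101.6   0.5 284.5]
[291 193  14   8  81] ch [ -5.6  13.2 119.1] tool [ 33.4 -12.  262.1]
[331 193  14   8  87] ch [ -5.6 -11.4 119.3] tool [ 33.5  12.6 262. ]
[301 246  35  22 424] ch [-52.2   0.7 100.4] tool [-13.2   0.5 280.7]
[286 289  64  25 913] ch [-28.6   0.7 212.3] tool [ 10.6   0.5 168.9]
red [300 209  36  23 746] [ -9.3   0.9 163.1]
pivot px (np.float64(317.48553690926605), np.float64(182.57379246219165)) thumb (np.float64(317.5225434245519), np.float64(207.92990512170536))
```

View pics/w14.png

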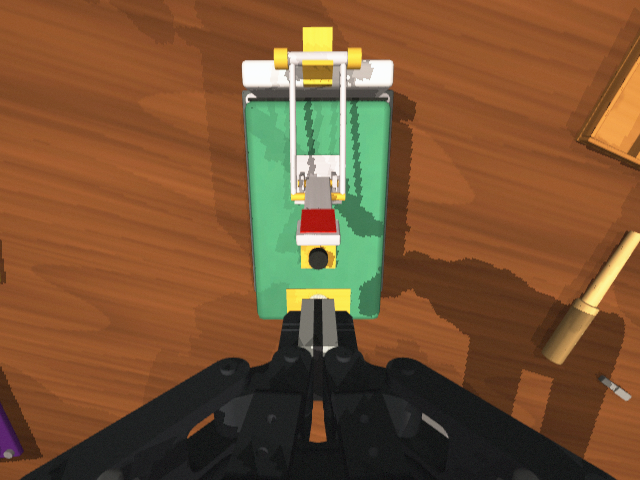

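Request:
{"api": "apply_moves", "payload": {
  "deltas": [
    {"claw":1,"delta_pos":[3.0,0,0],"yaw":0},
    {"claw":1,"delta_pos":[3.3,0,0],"yaw":0},
    {"claw":1,"delta_pos":[0,0,1.0],"yaw":0},
    {"claw":1,"delta_pos":[0,0,2.0],"yaw":0},
    {"claw":1,"delta_pos":[0,0,1.2],"yaw":0},
    {"claw":1,"delta_pos":[-0.8,0,0],"yaw":0},
    {"claw":1,"delta_pos":[-0.8,0,0],"yaw":0},
    {"claw":1,"delta_pos":[0,0,0],"yaw":0}
  ]
}}

```text
clock: 14.1
eef_pos: [576.1, 9.0, 339.4]
tcp_rot: [3.141, -0.001, 0.277]
contact_force: [0.5, 0.6, -0.1]
opening: -0.004
grasp_force: 0.0
```

```bash
python3 - <<'E'
from h import *
st()
d=load('w14')
print([ch(w(d,u,v)) for u in(314,318,322) for v in (255,259,263)])
for z in (90,96,102): print(z,ch(w(d,318,258,wz=z)))
E
```

```text
t 14.10 tcp_ch [  6.3   1.3 339.4] tips173 z 166.4 yawerr -0.0005 Fch [ 0.6  0.4 -0.1] open -0.004 gf 0.0
[array([-51.3,   3.5, 101.9]), array([-54.5,   3.5, 101.5]), array([-57.3,   3.5, 102.1]), array([-51.2,   0.7, 102.2]), array([-54.3,   0.7, 102. ]), array([-57.2,   0.7, 102.4]), array([-51.3,  -2.2, 102. ]), array([-54.4,  -2.2, 101.7]), array([-57.5,  -2.2, 101.7])]
90 [-58.1   0.6  90. ]
96 [-55.8   0.7  96. ]
102 [-53.5   0.7 102. ]
```

Request:
{"api": "apply_moves", "payload": {
  "deltas": [
    {"claw":1,"delta_pos":[-0.93,0,0.04],"yaw":0},
    {"claw":1,"delta_pos":[-0.71,0,0.24],"yaw":0},
    {"claw":1,"delta_pos":[-0.62,0,0.25],"yaw":0},
    {"claw":1,"delta_pos":[-0.58,0,0.29],"yaw":0},
    {"claw":1,"delta_pos":[-0.56,0,0.37],"yaw":0},
    {"claw":1,"delta_pos":[-0.51,0,0.41],"yaw":0},
    {"claw":1,"delta_pos":[0,0,0],"yaw":0},
    {"claw":1,"delta_pos":[0,0,0],"yaw":0}
  ]
}}

```text
clock: 15.1
eef_pos: [538.9, -1.5, 322.5]
tcp_rot: [-3.141, 0.001, 0.278]
contact_force: [0.9, -0.7, 2.0]
opening: 0.0
grasp_force: 0.9
```

```bash
python3 - <<'E'
from h import *
st(); bar('w15')
E
```

```text
t 15.10 tcp_ch [-32.3   1.4 322.5] tips173 z 149.5 yawerr -0.0002 Fch [ 0.7 -0.9  2. ] open 0.000 gf 0.9
[ 298   20   40   40 1398] ch [82.7  1.3 94.3] tool [115.2   0.1 228.1]
[357  55  19  27 463] ch [ 69.1 -20.6 107.3] tool [101.6  22.  215.1]
[260  56  19  26 447] ch [ 69.3  22.8 106.8] tool [101.8 -21.4 215.7]
[298  66  41   7 281] ch [ 68.3   1.2 111.7] tool [100.8   0.2 210.8]
[300  89  37   7 244] ch [59.8  1.2 97. ] tool [ 92.3   0.2 225.5]
[285 240  18   9 145] ch [-12.8  13.  112.8] tool [ 19.7 -11.6 209.7]
[335 240  18   9 137] ch [-12.4 -11.3 113.8] tool [ 20.   12.7 208.7]
[297 281   5  30 107] ch [-51.2  12.5  89.5] tool [-18.7 -11.  233. ]
[336 281   5  29  89] ch [-50.5 -11.   88.8] tool [-18.   12.4 233.7]
```

Request:
{"api": "apply_moves", "payload": {
  "deltas": [
    {"claw":1,"delta_pos":[-0.53,0,0.38],"yaw":0},
    {"claw":1,"delta_pos":[-0.42,0,0.5],"yaw":0},
    {"claw":1,"delta_pos":[-0.36,0,0.54],"yaw":0},
    {"claw":1,"delta_pos":[-0.32,0,0.58],"yaw":0},
    {"claw":1,"delta_pos":[-0.14,0,0.3],"yaw":0},
    {"claw":1,"delta_pos":[-0.12,0,0.31],"yaw":0},
    {"claw":1,"delta_pos":[0,0,0],"yaw":0},
    {"claw":1,"delta_pos":[0,0,0],"yaw":0}
  ]
}}

```text
clock: 16.15
eef_pos: [520.3, -6.7, 296.2]
tcp_rot: [-3.141, 0.002, 0.278]
contact_force: [0.1, 0.2, -0.9]
opening: 0.003
grasp_force: 0.0
```

```bash
python3 - <<'E'
from h import *
st(); bar('w16')
E
```

```text
t 16.15 tcp_ch [-51.7   1.5 296.2] tips173 z 123.2 yawerr -0.0002 Fch [ 0.2  0.2 -0.9] open 0.003 gf 0.0
[248   0  23  28 599] ch [ 65.2  22.9 107.3] tool [117.2 -21.3 188.7]
[367   0  23  27 583] ch [ 65.6 -20.9 106.2] tool [117.6  22.5 189.8]
[294   4  50   8 383] ch [ 65.7   0.8 112.9] tool [117.7   0.8 183.1]
[296  37  46   9 354] ch [57.7  1.  96.4] tool [109.7   0.6 199.6]
[281 218  20  11 187] ch [-15.8  13.  106.2] tool [ 36.2 -11.4 189.9]
[338 218  20  11 186] ch [-16.  -11.4 105.5] tool [ 36.   13.  190.6]
[294 268   7  39 242] ch [-53.5  12.1  89.7] tool [ -1.5 -10.5 206.6]
[338 269   7  38 198] ch [-53.2 -10.7  89.3] tool [ -1.2  12.3 206.9]
[356 336   8  20 110] ch [-91.1 -22.4  85.5] tool [-39.1  24.1 210.7]
```

```bash
python3 - <<'E'
from h import *
d=load('w16'); s=d['s'];p=np.array(s['eef_pos']);Rt=R.from_euler('xyz',s['tcp_rot']).as_matrix()
for v in range(200,330,8): q=w(d,317,v);print(v,ch(q),Rt.T@(q-p),d['img'][v,317])
st()
E
```

```text
200 [ -5.3   1.7 105.6] [ 46.7  -0.  190.5] [243 246 247]
208 [ -9.1   1.7 104.8] [ 42.9  -0.  191.4] [243 246 247]
216 [-12.1   1.7 107.1] [ 39.9  -0.  189. ] [242 246 246]
224 [-15.5   1.7 107.9] [ 36.5  -0.  188.2] [242 246 247]
232 [-18.8   1.7 108.9] [ 33.2  -0.  187.3] [242 246 246]
240 [-22.1   1.7 110.1] [ 29.9  -0.  186. ] [242 245 247]
248 [-25.5   1.7 111. ] [ 26.5  -0.  185.2] [242 245 247]
256 [-29.    1.7 111.8] [ 23.   -0.  184.4] [242 245 246]
264 [-31.8   1.7 114. ] [ 20.2  -0.  182.1] [231 236 244]
272 [-35.3   1.7 114.6] [ 16.6  -0.  181.5] [230 236 244]
280 [-38.8   1.7 115.5] [ 13.2  -0.  180.6] [231 237 244]
288 [-42.4   1.7 116. ] [  9.6  -0.  180.2] [231 235 244]
296 [-44.7   1.7 119.2] [  7.3  -0.  177. ] [ 10  20 145]
304 [-41.9   1.6 131.6] [ 10.   -0.  164.6] [22 27 23]
312 [-41.4   1.6 138.9] [ 10.5  -0.  157.3] [21 25 25]
320 [-42.2   1.6 143.5] [  9.7  -0.  152.7] [19 19 21]
328 [-42.    1.6 149.3] [ 10.    0.  146.9] [21 21 24]
t 16.20 tcp_ch [-51.5   1.5 296.3] tips173 z 123.3 yawerr -0.0002 Fch [ 0.4  0.  -0.3] open -0.001 gf 0.0
```

View pics/w16.png

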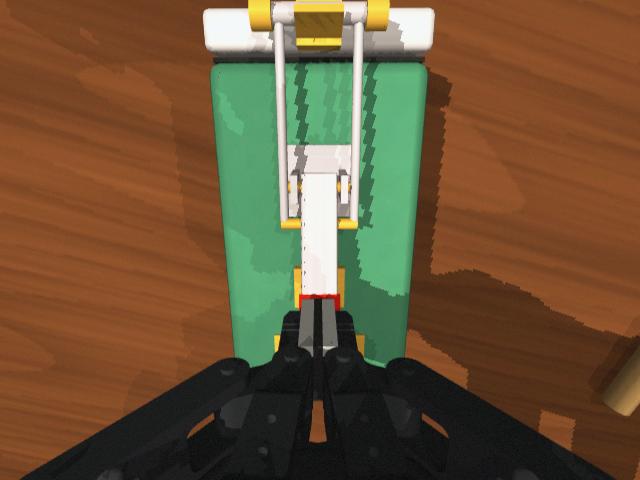

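Request:
{"api": "apply_moves", "payload": {
  "deltas": [
    {"claw":1,"delta_pos":[-0.08,0,0.25],"yaw":0},
    {"claw":1,"delta_pos":[-0.06,0,0.25],"yaw":0},
    {"claw":1,"delta_pos":[-0.05,0,0.2],"yaw":0},
    {"claw":1,"delta_pos":[0,0,0.1],"yaw":0},
    {"claw":1,"delta_pos":[0,0,0],"yaw":0}
  ]
}}

```text
clock: 16.82
eef_pos: [519.1, -7.2, 288.5]
tcp_rot: [-3.142, -0.0, 0.278]
contact_force: [0.4, 0.6, 0.4]
opening: -0.002
grasp_force: 0.0
```

```bash
cat >>h.py <<'E'
def lev(f):
    d=snap('wrist',f); a=[]
    for v in range(190,285,3):
        for u in(312,317,322):
            q=ch(w(d,u,v))
            if -42<q[0]<-8 and q[2]<120: a.append(q)
    a=np.array(a); k=np.polyfit(a[:,0],a[:,2],1); print('lever th %.3f'%np.arctan(-k[0]), 'z at -16/-40', np.polyval(k,[-16,-40]),len(a))
E
python3 - <<'E'
from h import *
st(); lev('w17')
E
```

```text
t 16.82 tcp_ch [-53.    1.4 288.5] tips173 z 115.5 yawerr -0.0002 Fch [0.5 0.5 0.4] open -0.002 gf 0.0
lever th 0.173 z at -16/-40 [106.7 110.9] 75
```

Request:
{"api": "apply_moves", "payload": {
  "deltas": [
    {"claw":1,"delta_pos":[0,0,0.1],"yaw":0},
    {"claw":1,"delta_pos":[0,0,0.1],"yaw":0},
    {"claw":1,"delta_pos":[0,0,0.1],"yaw":0},
    {"claw":1,"delta_pos":[0,0,0],"yaw":0}
  ]
}}

```text
clock: 17.38
eef_pos: [519.1, -7.2, 285.5]
tcp_rot: [-3.142, -0.0, 0.278]
contact_force: [0.2, -0.4, 0.3]
opening: 0.007
grasp_force: 0.0
```

```bash
python3 - <<'E'
from h import *
st(); lev('w18'); bar('w19')
E
```

```text
t 17.38 tcp_ch [-53.    1.4 285.5] tips173 z 112.5 yawerr -0.0002 Fch [ 0.1 -0.4  0.3] open 0.007 gf 0.0
lever th 0.120 z at -16/-40 [106.  108.9] 75
[243   0  24  19 411] ch [ 63.3  22.9 107.2] tool [116.3 -21.4 178.3]
[370   0  24  18 415] ch [ 63.6 -20.8 106. ] tool [116.6  22.2 179.5]
[294  29  49   9 403] ch [57.5  0.9 97.6] tool [110.5   0.5 187.9]
[279 221  21  11 190] ch [-16.2  13.  102.7] tool [ 36.8 -11.5 182.7]
[338 221  21  12 203] ch [-16.3 -11.4 102.3] tool [ 36.7  12.8 183.2]
[292 275   9  36 268] ch [-53.   12.   88.4] tool [ -0.  -10.5 197.1]
[337 275   9  35 241] ch [-52.4 -10.4  89.2] tool [  0.6  11.8 196.3]
```

Request:
{"api": "apply_moves", "payload": {
  "deltas": [
    {"claw":1,"delta_pos":[0,0,0.05],"yaw":0},
    {"claw":1,"delta_pos":[0,0,0.05],"yaw":0},
    {"claw":1,"delta_pos":[0,0,0.05],"yaw":0},
    {"claw":1,"delta_pos":[0,0,0],"yaw":0}
  ]
}}

```text
clock: 17.98
eef_pos: [519.0, -7.2, 284.0]
tcp_rot: [-3.142, 0.0, 0.278]
contact_force: [0.4, -0.0, 0.4]
opening: 0.002
grasp_force: 0.0
```

Request:
{"api": "apply_moves", "payload": {
  "deltas": [
    {"claw":1,"delta_pos":[0,0,0.05],"yaw":0},
    {"claw":1,"delta_pos":[0,0,0.05],"yaw":0},
    {"claw":1,"delta_pos":[0,0,0],"yaw":0}
  ]
}}

```text
clock: 18.35
eef_pos: [519.0, -7.2, 283.0]
tcp_rot: [-3.142, 0.0, 0.278]
contact_force: [0.0, -0.8, 0.2]
opening: -0.004
grasp_force: 0.0
```

```bash
python3 - <<'E'
from h import *
st(); lev('w20')
E
```

```text
t 18.35 tcp_ch [-53.    1.4 283. ] tips173 z 110.0 yawerr -0.0002 Fch [-0.2 -0.8  0.2] open -0.004 gf 0.0
lever th 0.081 z at -16/-40 [105.4 107.3] 75
```

Request:
{"api": "apply_moves", "payload": {
  "deltas": [
    {"claw":1,"delta_pos":[0,0,0.05],"yaw":0},
    {"claw":1,"delta_pos":[0,0,0.05],"yaw":0},
    {"claw":1,"delta_pos":[0,0,0],"yaw":0}
  ]
}}

```text
clock: 18.77
eef_pos: [519.0, -7.2, 282.1]
tcp_rot: [-3.142, 0.0, 0.278]
contact_force: [-0.5, -0.9, 1.6]
opening: -0.001
grasp_force: 0.5
```

```bash
python3 - <<'E'
from h import *
st(); lev('w21')
E
```

```text
t 18.77 tcp_ch [-53.    1.4 282.1] tips173 z 109.1 yawerr -0.0002 Fch [-0.8 -0.7  1.6] open -0.001 gf 0.5
lever th 0.071 z at -16/-40 [105.1 106.8] 74
```

Contact begins to show; tiny steps now.

Request:
{"api": "apply_moves", "payload": {
  "deltas": [
    {"claw":1,"delta_pos":[0,0,0.03],"yaw":0},
    {"claw":1,"delta_pos":[0,0,0],"yaw":0},
    {"claw":1,"delta_pos":[0,0,0],"yaw":0}
  ]
}}

```text
clock: 19.2
eef_pos: [519.0, -7.2, 281.9]
tcp_rot: [3.142, -0.0, 0.278]
contact_force: [-1.1, -0.6, 4.9]
opening: -0.002
grasp_force: 2.4
```

Request:
{"api": "apply_moves", "payload": {
  "deltas": [
    {"claw":1,"delta_pos":[0,0,0.03],"yaw":0},
    {"claw":1,"delta_pos":[0,0,0],"yaw":0},
    {"claw":1,"delta_pos":[0,0,0],"yaw":0}
  ]
}}

```text
clock: 19.58
eef_pos: [519.0, -7.2, 281.8]
tcp_rot: [3.142, 0.0, 0.278]
contact_force: [-2.8, 0.2, 8.2]
opening: 0.001
grasp_force: 3.7
```

Request:
{"api": "apply_moves", "payload": {
  "deltas": [
    {"claw":1,"delta_pos":[0,0,0.03],"yaw":0},
    {"claw":1,"delta_pos":[0,0,0],"yaw":0},
    {"claw":1,"delta_pos":[0,0,0],"yaw":0},
    {"claw":1,"delta_pos":[0,0,0],"yaw":0}
  ]
}}

```text
clock: 20.08
eef_pos: [519.0, -7.2, 281.7]
tcp_rot: [3.142, -0.0, 0.278]
contact_force: [-3.0, -0.8, 10.5]
opening: -0.002
grasp_force: 5.1
```

```bash
python3 - <<'E'
from h import *
st(); lev('w22'); d=load('w22'); bar('w23')
E
```

```text
t 20.07 tcp_ch [-53.    1.4 281.7] tips173 z 108.7 yawerr -0.0002 Fch [-3.1  0.1 10.5] open -0.002 gf 5.1
lever th 0.047 z at -16/-40 [105.3 106.4] 72
[241   0  25  15 350] ch [ 63.   22.9 106.4] tool [116.  -21.6 175.3]
[371   0  25  15 347] ch [ 63.1 -20.8 106. ] tool [116.1  22.2 175.7]
[294  27  49   9 441] ch [57.6  1.  96.7] tool [110.7   0.4 185. ]
[278 223  21  11 204] ch [-16.1  13.1 101.9] tool [ 37.  -11.7 179.8]
[338 222  22  13 213] ch [-16.1 -11.3 102.1] tool [ 36.9  12.7 179.6]
[291 278   9  33 255] ch [-52.3  12.   88.3] tool [  0.8 -10.6 193.4]
[337 279   9  31 231] ch [-52.1 -10.4  89.2] tool [  0.9  11.8 192.6]
```

Request:
{"api": "apply_moves", "payload": {
  "deltas": [
    {"claw":1,"delta_pos":[0,0,0.02],"yaw":0},
    {"claw":1,"delta_pos":[0,0,0],"yaw":0},
    {"claw":1,"delta_pos":[0,0,0],"yaw":0},
    {"claw":1,"delta_pos":[0,0,0],"yaw":0}
  ]
}}

```text
clock: 20.68
eef_pos: [519.0, -7.2, 281.7]
tcp_rot: [3.142, -0.0, 0.278]
contact_force: [-4.4, -0.9, 11.7]
opening: 0.003
grasp_force: 6.1
```

Request:
{"api": "apply_moves", "payload": {
  "deltas": [
    {"claw":1,"delta_pos":[0,0,-0.1],"yaw":0},
    {"claw":1,"delta_pos":[0,0,-0.3],"yaw":0},
    {"claw":1,"delta_pos":[0,0,-1],"yaw":0},
    {"claw":1,"delta_pos":[0,0,-3],"yaw":0},
    {"claw":1,"delta_pos":[-2,0,-4],"yaw":0},
    {"claw":1,"delta_pos":[-2,0,0],"yaw":0},
    {"claw":1,"delta_pos":[0,0,0],"yaw":0},
    {"claw":1,"delta_pos":[0,0,0],"yaw":0}
  ]
}}

```text
clock: 21.68
eef_pos: [481.0, -18.1, 365.1]
tcp_rot: [3.142, -0.001, 0.278]
contact_force: [0.4, 0.1, -0.2]
opening: 0.002
grasp_force: 0.0
```

```bash
python3 - <<'E'
from h import *
st(); d=bar('w24'); a=[]
for v in range(0,330,2):
    q=ch(w(d,317,v))
    if -70<q[0]<-8 and q[2]<120 and q[2]>98: a.append(q)
a=np.array(a); a=a[(a[:,0]>-40)]; print(np.polyfit(a[:,0],a[:,2],1),a[::4])
E
```

```text
t 21.68 tcp_ch [-92.5   1.4 365.1] tips173 z 192.1 yawerr -0.0004 Fch [ 0.4 -0.  -0.2] open 0.002 gf 0.0
[290 121  15   9 106] ch [-16.6  13.1 100.8] tool [ 75.8 -11.7 264.4]
[332 122  15   8 108] ch [-16.7 -11.4 101.6] tool [ 75.7  12.8 263.6]
[299 170   7  34 156] ch [-53.1  11.9  90.4] tool [ 39.2 -10.6 274.8]
[332 170   6  33 136] ch [-53.1 -10.5  88.5] tool [ 39.3  11.8 276.7]
[ 283  229   71   36 1921] ch [-97.7   0.5  86.5] tool [ -5.4   0.8 278.6]
[ -0.1 103.9] [[ -9.    1.4 104.4]
 [-13.4   1.4 105.5]
 [-17.9   1.4 105. ]
 [-22.3   1.4 107.3]
 [-26.9   1.4 105.5]
 [-31.4   1.4 107.3]
 [-35.9   1.4 109. ]]
```

```bash
python3 - <<'E'
from h import *
d=load('w24'); a=[]
for v in range(80,230):
    for u in range(311,324,2):
        q=ch(w(d,u,v))
        if -74<q[0]<-10 and 98<q[2]<120: a.append(q)
a=np.array(a); k=np.polyfit(a[:,0],a[:,2],1); print('th',-k[0].round(4),'z0 %.2f'%k[1],len(a), 'from z at -45: %.3f'%((np.polyval(k,-45)-104)/45))
t=snap('top','t1'); vs,us=np.mgrid[150:190,295:330]
Q=np.array([ch(w(t,u,v)) for u,v in zip(us.ravel(),vs.ravel())])
m=(abs(Q[:,1])>32)&(abs(Q[:,1])<46)&(Q[:,2]>78)&(Q[:,0]>56); print('lid x range',np.percentile(Q[m,0],[2,50,98]))
t0=load('top0');Q=np.array([ch(w(t0,u,v)) for u,v in zip(us.ravel(),vs.ravel())])
m=(abs(Q[:,1])>32)&(abs(Q[:,1])<46)&(Q[:,2]>78)&(Q[:,0]>56); print('lid0 x range',np.percentile(Q[m,0],[2,50,98]))
E
```

```text
th 0.0889 z0 103.59 759 from z at -45: 0.080Traceback (most recent call last):
  File "<stdin>", line 10, in <module>
    return _quantile_unchecked(
        a, q, axis, out, overwrite_input, method, keepdims, weights)
    return _ureduce(a,
                    func=_quantile_ureduce_func,
    ...<5 lines>...
                    overwrite_input=overwrite_input,
                    method=method)
    r = func(a, **kwargs)
    result = _quantile(arr,
                       quantiles=q,
    ...<2 lines>...
                       out=out,
                       weights=wgt)
    slices_having_nans = np.isnan(arr[-1, ...])
                                  ~~~^^^^^^^^^
IndexError: index -1 is out of bounds for axis 0 with size 0
```

```bash
python3 -c "
from rig import r
print(r.sign_off())"
```

```text
the job is handed in; nothing more can be done
None
```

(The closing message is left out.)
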